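Index the capping press and snap the next vial's cap home

ROBOT

A 6-joint arm with a two-finger parallel gripper is mounted at the origin on the work surface. World frame = base frame: x ahead of the robot, y to its left, z up, the work surface at z = 0. Lengths are in m, angles in rad, forces in N, time in s.
With the tool pointing down it reaches from about 0.375 to 0.9 m from the base axis. Payload 3.1 kg.
Tool frame: the origin (TCP) lies at the very end of the fingers, on their centre line; the grasp point (between the pads) lies 19 mm behind it (robot.hold_point_z is the z of the grasp point in the tool frame, in m); z points along the fingers, y is the direction in which the jaws open and shut (so a half turn about z gives the same grasp; the last joint's range is limited). The gripper opens to 87 mm and grips with 3 to 60 N. Pads are 19 mm wide; open, the fingers measure 117 mm over their backs; the gripper's body (75 mm by 190 mm) begins 51 mm behind the grasp point.
Start: joints at [1.01, 0.527, 1.433, -0, 1.181, -0.178], TCP at [0.233, 0.58, 0.223] pointing down, gripper open.
Joint ranges: [-3.08, 3.08], [-0.75, 2.2], [0.22, 2.44], [-1.43, 4.57], [0, 2.65], [-2.85, 2.85]. Speed limits (rad/s): [2.79, 2.79, 3.14, 3.14, 3.14, 3.14].

INTERFACE

Orientations are given as a unit quaternion [x, y, z, w].
In Python, from rig import robot, viewer, spotter gives the robot as it stands.
- The arm moves only by the shell command python3 -m crank 'ROWS' [FORCE]. ROWS is text: rows parted by semicolons, each of 7 numbers parted by spaces: the turn, a rotation vector about the tool's x, y, z in units of 5 degrees (1.0 is 5 degrees), then the shift along the tool's x, y, z in units of 40 mm (1.0 is 40 mm), then the gripper's target within -1 to 1 (shut at 1, half-way at 0, fully open at -1). A call has 1 to 5 rows; each row shifts and turns the pose as measured when the row begins, along the tool's axes as they then stand; what a row does not reach is not made up. A row lasts 1/8 s, in which the tool goes at most 62.5 mm and 10.7 degrees, less where a joint would pass 70% of its speed; a pose out of reach is approached as far as the arm can. A call is refused whole if a number of a shift passes 1 or a number of a turn 1, either way. A call with a gripper value outside its range is refused whole. The fingers move at their own pace and stop on an object; FORCE is the grip in N (left out, the last holds). Time passes only in rows, so rows that do not move let the fingers close. It gives the time, the measured TCP pose, the force and the opening at its end, in the units of the state.
- robot.get_obs(): the state, without advancing time (a new reading comes with each control period).
- viewer.camera(name): name is "scene" or "side" or "wrist"; returns a dict with "img" (400x640x3 uint8, red, green, blue), "camera_matrix" (3x3 intrinsics, pixels), "xyz" and "attitude" of the camera in the world. Camera axes: x right, y down, z forward; pixel columns grow to the right and rows downward; lengths in m; the calibration is good to about 2 mm. A picture is of the moment at which its call begins. There is no depth.
- robot.hand_in(): hands the job in, once; it reports no verdict.
Trained networks look in a picture, given as the dict that the camera call returned (one of the last four; its "shot" number tells which), for a name from the list of things; names that differ only in an ending like _2 or _b are one class to them, and where a whole thing is asked for, a point or a joint stands for the part that bears it (a point fixed in the world has none). Each returns a list of dicts, best first, with "score" (0 to 1); they miss things now and then, are a little off and sometimes report something else, mostly with a low value. They report only what shows in the picture. A call takes as long as a camera call. They do not tell look-alikes from the thing itself.
- spotter.boxes_of(name, picture): "at" ([x, y, z] in m, in the coordinates of the camera as it stood for that picture, good to about 4 mm: the middle of the surface that is visible of it).
The state is a dict: "time": time; "q": joint angles; "joint_velocities": joint speeds; "joint_torque": joint torques, N m; "position": TCP position; "tool_rot": TCP orientation; "ft_force": force on the tool from outside, world axes, zero at the start; "moment": the same for the moment, N m; "grip_width": finger opening in m.
Only numpy, scipy, OpenCV 4.12 (cv2) and the standard library are available. Lean on these libraries where they do the work, as an engineer would, in place of code of your own. Each camera call takes 0.05 s, during which the arm holds its last target.

TASK

One vial on the capping press's dial still has its cap standing proud. Turn the dial one station, the way that brings this vial under the ram, so that the dial clicks into its detent; do not run on past that station. Then push the press lever down until the ram has snapped the cap fully home, and let the lever come back up, leaving the vials in their nests and everything round the press where it stands.

Things in the scene. Friction and masses are not known exactly. Their poses are not given: they have to be found in the camera images.
- dial (a joint): Angle (rad, 0 at the start, positive counter-clockwise from above) of the press's dial, a turntable with a sprung roller detent every 60 degrees (1.047 rad). About 4 to 6 N sideways at a nest breaks it out; the resistance falls to nothing half-way (30 degrees), and from there the dial springs on by itself into the next detent and centres there within 1 degree
- dial_centre (a point): On the vertical axis of the dial (bare aluminium, 226 mm diameter), at its top face, 45 mm above the bench; x axis towards the ram, does not turn. Six black nests (cups fixed on the dial, 44 mm outer, 34 mm inner diameter, 35 mm high) stand every 60 degrees on a 92 mm radius, 48 mm clear between neighbours; the three away from the ram are empty. Hub: 52 mm wide, 20 mm high
- nest_front (a point): Centre of the rim (top, 80 mm above the bench) of the empty nest that lies opposite the ram at the start, usually nearest the robot; turns with the dial
- nest_left (a point): The same for the empty nest one station clockwise (seen from above) of nest_front at the start, on the robot's left; turns with the dial
- nest_right (a point): The same for the empty nest one station counter-clockwise of nest_front at the start, on the robot's right; turns with the dial
- vial_open: The loose amber vial to finish, 31.6 mm diameter, upright in a nest one station to either side of the ram; origin at the centre of its underside, 47 mm above the bench, z up. With its cap it is 84 mm high while the cap is proud (11 mm of the 21 mm neck shows under the cap), 73 mm when the cap is home as on the others
- open_cap_top (a point): Centre of the top of that vial's white cap, 34 mm in diameter and 15 mm high; 131 mm above the bench while proud, 120 mm when home
- open_cap (a joint): How far that cap has been pushed down onto the vial, m: 0 to 0.0015 at the start, 0.011 fully home. It is a tight fit: it yields to about 22 N on the cap and stays where it is left
- vial_ram: Finished loose vial of the same kind (cap home, 73 mm high) that stands under the ram at the start; origin at the centre of its underside
- vial_done: Finished loose vial of the same kind in the nest on the other side of the ram; origin at the centre of its underside
- ram: The ram: vertical steel bar with a black nose pad of 30 mm diameter under the grey head (underside 157 mm above the bench), over one station of the dial; origin at the centre of the nose's underside, 143 mm above the bench when raised. It goes straight down 25 mm per rad of the lever
- press_lever (a joint): Lever angle, rad: 0 raised (at rest; a spring brings it back up), growing as it is pushed down, at most 1.1. At about 0.5 the ram meets a proud cap, at about 0.92 the cap is home and the lever stops firmly. At the grip it takes about 1 to 3 N to move, about 7 N while the cap goes on
- lever_grip (a point): Centre of the lever's black grip, a round bar of 26 mm diameter, 64 mm long, along the lever, 150 mm from the lever's axis; moves with it. At rest the lever rises 0.70 rad (40 degrees) above level and the grip is 300 mm above the bench; it points to the right, clear of the dial, nothing under or over it
- lever_hinge (a point): Point on the lever's axis, 203 mm above the bench, in the plane in which the lever swings; the axis is level, at right angles to the vertical plane through lever_hinge and lever_grip
- capper: The whole press: grey base plate 280 x 250 mm, column of 36 mm diameter behind the ram's left, cast head up to 235 mm above the bench, fixed to the bench; origin on the dial's axis at bench height, x towards the ram
- cap_tray: Bystander: grey plastic tray 130 x 100 x 32 mm of spare caps; origin at the centre of its underside
- spare_vial: Bystander: open amber vial, 32 mm diameter, 72 mm high, standing on the bench; origin at the centre of its underside
- dishes: Bystander: stack of four culture dishes, 94 mm diameter, 60 mm high; origin at the centre of its underside
- tube_rack: Bystander: white tube rack 100 x 210 mm with capped tubes, 114 mm high; origin at the centre of its underside
- beaker: Bystander: glass beaker, 72 mm diameter, 95 mm high; origin at the centre of its underside
- wash_bottle: Bystander: white plastic bottle with a blue cap, 68 mm diameter, 170 mm high; origin at the centre of its underside
- gel_stand: Bystander: gel casting stand 210 x 100 mm with two glass cassettes in green clamps, 128 mm high; origin at the centre of its underside
- marker: Bystander: grey and black marker pen 130 mm long lying on the bench; origin at its middle, at bench height
Mind the look-alikes: they are no part of the job. What is shaped like the vial_open but green is not meant.

How it is judged:
On the way, in this order (a step that is already met when the one before it is completed fails the run):
1. the dial has been indexed and rests in its detent with the proud-capped vial under the ram, its cap not yet pressed (horizontal distance between open_cap_top and ram below 0.004 m and velocity of joint dial between -0.05 and 0.05 rad/s and value of joint open_cap below 0.004 m), for 0.3 s.
2. the ram, pushed by the lever, has pressed the cap home (value of joint open_cap above 0.0095 m and contact force between ram and vial_open above 2 N), for 0.05 s.
At the end, for the whole second after the job is handed in: The formerly proud vial stands centred under the ram (within 4 mm), the dial at rest; its cap is pushed down at least 9.5 of 11 mm; the lever is back up (below 0.08 rad); all three vials stand upright (within 0.08 rad) in the nests of the dial, not lifted (horizontal distance between open_cap_top and ram below 0.004 m and value of joint open_cap above 0.0095 m and value of joint press_lever below 0.08 rad and velocity of joint dial between -0.05 and 0.05 rad/s and angle between each of vial_open, vial_ram, vial_done's own z axis and vertical below 0.08 rad and height (world z) of each of vial_open, vial_ram, vial_done below 0.051 m and horizontal distance between each of vial_ram, vial_done and dial_centre below 0.096 m); the robot touches nothing.
It fails at once if the dial is run on past the next station (more than 0.35 rad beyond it, either way) (value of joint dial above 1.4 rad or value of joint dial below -1.4 rad).
It fails at once if a thing standing round the press is shifted by more than 25 mm or tipped (distance of any of cap_tray, spare_vial, dishes, tube_rack, beaker, wash_bottle, gel_stand, marker from where it was at the start of the episode above 0.025 m or angle between any of spare_vial, beaker, wash_bottle, tube_rack, gel_stand's own z axis and vertical above 0.5 rad).
It also fails if it takes over 53 s, if anything falls off the work surface, if the arm or the gripper's body presses on something with over 40 N, if the wrist force passes 120 N, or if a joint passes its speed limit or range.

## Working session

There is one attempt and no reset: what is moved stays moved. The work goes in short steps, Python scripts to look and compute and a shell command to move; the robot and the scene stay as the last step left them, time stands still between calls to the robot, and variables do not carry over. Pictures are saved under pics/ and viewed, and the job is handed in when it is done.

```bash
mkdir -p pics; ls; python3 - <<'E'
from rig import robot, viewer, spotter
import cv2
print(robot.get_obs())
for n in ("scene","side"):
    p=viewer.camera(n); cv2.imwrite(f"pics/{n}0.png",p["img"][:,:,::-1]); print(n,p["xyz"],p["attitude"],p["camera_matrix"])
    for k in ("capper","vial_open","open_cap_top","lever_grip","nest_front","nest_left","nest_right","ram","lever_hinge"):
        try: print(k,[(d["at"],round(d["score"],2)) for d in spotter.boxes_of(k,p)])
        except Exception as e: print(k,e)
E
```

```text
pics
{'time': 0.0, 'q': array([ 1.01049988e+00,  5.28438642e-01,  1.43393220e+00, -1.50364943e-05,
        1.18140865e+00, -1.78505643e-01]), 'joint_velocities': array([-3.51481131e-04, -1.18680059e-03,  1.19615026e-03, -5.68785239e-04,
       -3.98181389e-05, -2.71878913e-03]), 'joint_torque': array([ 3.71800979e-04, -4.40041566e+01, -1.76591778e+01,  6.34295843e-02,
        5.80646074e-02, -1.50709484e-04]), 'position': array([0.23243745, 0.5793589 , 0.22157905]), 'tool_rot': array([ 1.89735186e-01,  9.81834693e-01, -1.02216759e-03, -3.88301763e-04]), 'ft_force': array([ 0.52437824,  0.60123052, -1.03368293]), 'moment': array([-0.05859715, -0.00599022, -0.03040842]), 'grip_width': 0.08686113505272149}
scene [1.09827485 1.00145942 1.11770604] [ 0.20926044  0.88115671 -0.41226905 -0.09903106] [[431.24945451   0.         326.33454454]
 [  0.         431.24945451 198.90795878]
 [  0.           0.           1.        ]]
capper [([-0.0298, 0.1627, 1.4779], 0.86)]
vial_open []
open_cap_top [([-0.0805, -0.1257, 1.8779], 0.74), ([-0.2772, 0.0419, 1.5582], 0.39)]
lever_grip [([-0.103, -0.069
[... 373 characters left out ...]
5728]
 [  0.         493.33500609 196.05022659]
 [  0.           0.           1.        ]]
capper [([0.105, -0.0572, 1.2718], 0.72), ([0.0178, 0.102, 1.5082], 0.63)]
vial_open [([0.2578, 0.1893, 1.3933], 0.74), ([0.0194, 0.104, 1.5109], 0.58), ([0.0474, 0.0792, 1.4173], 0.48), ([0.0414, -0.1048, 1.6488], 0.39)]
open_cap_top [([0.2624, 0.1638, 1.3795], 0.45), ([0.0431, 0.0688, 1.4155], 0.43)]
lever_grip [([0.1041, -0.0544, 1.2718], 0.4)]
nest_front [([-0.1026, 0.2527, 1.2954], 0.16)]
nest_left [([-0.0317, 0.1019, 1.5118], 0.76), ([0.041, -0.1051, 1.6521], 0.35)]
nest_right [([-0.0381, 0.1017, 1.5085], 0.91)]
ram [([0.0692, -0.0826, 1.3926], 0.67)]
lever_hinge [([0.105, -0.057, 1.2727], 0.44)]
```

View pics/scene0.png

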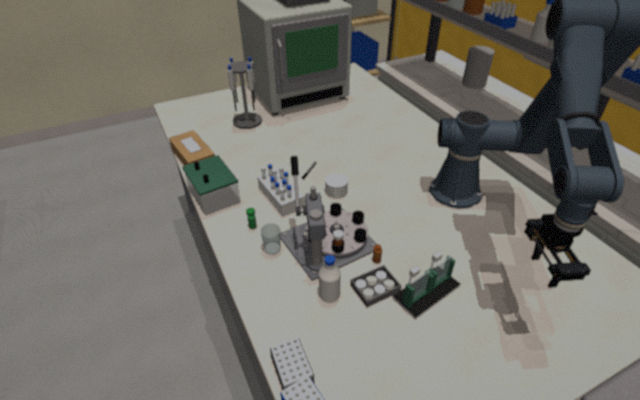

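View pics/side0.png

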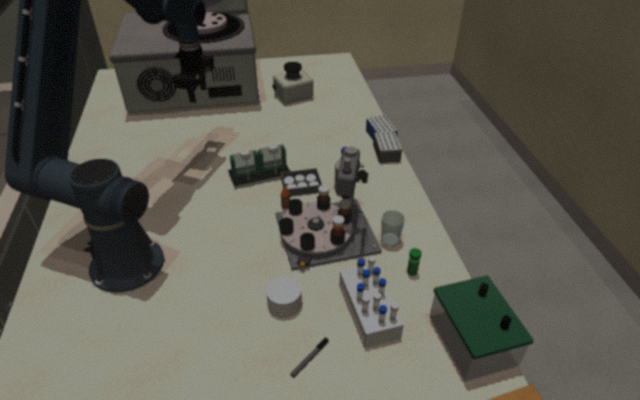

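```bash
python3 - <<'E'
import cv2
a=cv2.imread("pics/side0.png")[130:280,220:420]; cv2.imwrite("pics/side0c.png",cv2.resize(a,None,fx=4,fy=4,interpolation=3))
a=cv2.imread("pics/scene0.png")[150:300,240:400]; cv2.imwrite("pics/scene0c.png",cv2.resize(a,None,fx=4,fy=4,interpolation=3))
E
```

```text
(no output)
```

View pics/side0c.png

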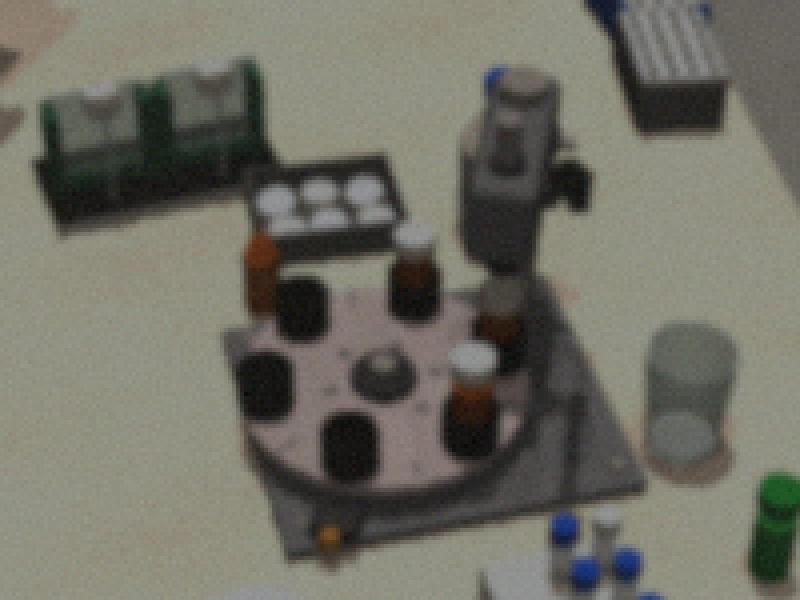

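View pics/scene0c.png

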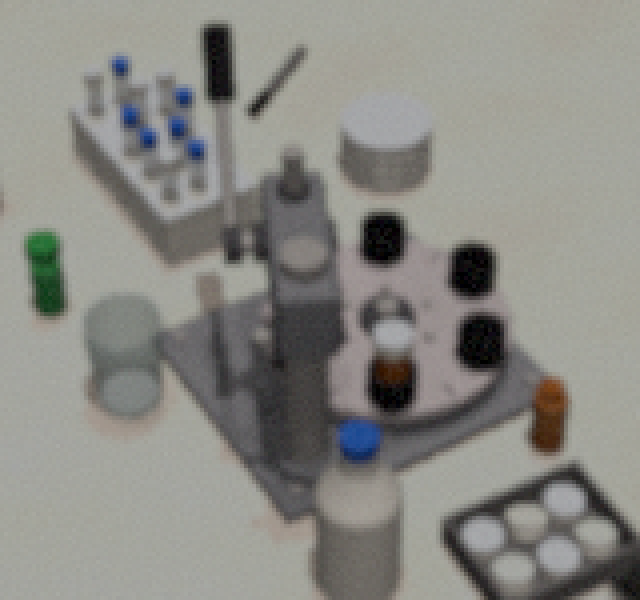

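```bash
cat > h.py <<'E'
import numpy as np
from scipy.spatial.transform import Rotation as R
C={"scene":([1.09827485,1.00145942,1.11770604],[0.20926044,0.88115671,-0.41226905,-0.09903106],431.2495,326.3345,198.908),
"side":([0.37629083,-1.06785405,1.09232884],[0.90292619,-0.08110359,0.04397201,-0.41977728],493.335,323.2177,196.0502)}
def proj(n,P):
    x,q,f,cx,cy=C[n]; c=(np.atleast_2d(P)-x)@R.from_quat(q).as_matrix()
    return np.c_[f*c[:,0]/c[:,2]+cx,f*c[:,1]/c[:,2]+cy]
def ray(n,uv):
    x,q,f,cx,cy=C[n]; d=R.from_quat(q).apply([(uv[0]-cx)/f,(uv[1]-cy)/f,1]); return np.array(x),d
def atz(n,uv,z):
    x,d=ray(n,uv); return x+d*(z-x[2])/d[2]
def tri(a,b):
    (x,d),(y,e)=ray("scene",a),ray("side",b)
    s=np.linalg.lstsq(np.c_[d,-e],y-x,rcond=None)[0]
    p,q=x+s[0]*d,y+s[1]*e; return (p+q)/2,np.linalg.norm(p-q)
def sc(u,v): return (240+u/4,150+v/4)
def si(u,v): return (220+u/4,130+v/4)
E
cat > fit.py <<'E'
from h import *
from scipy.optimize import least_squares
# blobs (centre of cup visible silhouette)
S=[(302,308),(265,384),(350,447)]   # left, front, right in side
T=[(480,340),(472,269),(383,238)]   # left, front, right in scene
for a,b in zip(T,S): print(tri(sc(*a),si(*b)))
def pts(p,z): 
    out=[]
    for k in (-1,0,1): # left = clockwise of front
        a=p[2]+np.pi+k*np.pi/3; out.append([p[0]+.092*np.cos(a),p[1]+.092*np.sin(a),z])
    return np.array(out)
obs=np.vstack([[sc(*t) for t in T],[si(*t) for t in S]])
f=lambda p:(np.vstack([proj("scene",pts(p,.0625)),proj("side",pts(p,.0625))])-obs).ravel()
r=least_squares(f,[.5,0,0.2]); print(r.x,r.fun.round(1))
p=r.x; np.save("dial.npy",p)
for nm,k in (("left",1),("ram",0),("right",-1)):
    a=p[2]+k*np.pi/3; c=p[:2]+.092*np.array([np.cos(a),np.sin(a)])
    for z in (.08,.105,.120,.116,.131): 
        P=[[*c,z]]; print(nm,c.round(3),z,"scene crop",((proj("scene",P)-[240,150])*4).round(),"side crop",((proj("side",P)-[220,130])*4).round())
E
python3 fit.py; python3 -c "
from h import *
print('grip',tri(sc(218,62),si(573,185)))
print('vialL cap',tri(sc(393,328),si(415,231)))"
```

```text
(array([0.51324012, 0.09866505, 0.06160619]), np.float64(0.006939915025130459))
(array([0.47360648, 0.01661906, 0.06210199]), np.float64(0.0064115144485446165))
(array([ 0.52585948, -0.05899163,  0.06089754]), np.float64(0.007542741695115008))
[0.56596654 0.02330056 0.08073607] [-1.   0.2 -1.1  0.1 -1.3 -0.2 -0.9 -0.6 -0.8 -0.3 -1.  -0.5]
left [0.605 0.106] 0.08 scene crop [[387. 366.]] side crop [[411. 270.]]
left [0.605 0.106] 0.105 scene crop [[387. 345.]] side crop [[411. 246.]]
left [0.605 0.106] 0.12 scene crop [[388. 332.]] side crop [[411. 231.]]
left [0.605 0.106] 0.116 scene crop [[388. 335.]] side crop [[411. 235.]]
left [0.605 0.106] 0.131 scene crop [[388. 322.]] side crop [[412. 220.]]
ram [0.658 0.031] 0.08 scene crop [[292. 329.]] side crop [[496. 325.]]
ram [0.658 0.031] 0.105 scene crop [[291. 308.]] side crop [[497. 301.]]
ram [0.658 0.031] 0.12 scene crop [[291. 295.]] side crop [[498. 286.]]
ram [0.658 0.031] 0.116 scene crop [[291. 299.]] side crop [[497. 290.]]
ram [0.658 0.031] 0.131 scene crop [[291. 285.]] side crop [[498. 275.]]
right [ 0.618 -0.052] 0.08 scene crop [[292. 258.]] side crop [[468. 406.]]
right [ 0.618 -0.052] 0.105 scene crop [[291. 237.]] side crop [[469. 381.]]
right [ 0.618 -0.052] 0.12 scene crop [[291. 224.]] side crop [[469. 366.]]
right [ 0.618 -0.052] 0.116 scene crop [[291. 227.]] side crop [[469. 370.]]
right [ 0.618 -0.052] 0.131 scene crop [[291. 214.]] side crop [[470. 355.]]
grip (array([ 0.67364024, -0.07675203,  0.29699492]), np.float64(0.007972552095734003))
vialL cap (array([0.60423448, 0.10552195, 0.12189018]), np.float64(0.007719867595295461))
```

```bash
cat >> h.py <<'E'
def plan(tgt,yaw_to=None,smax=.9,n=None,off=None):
    """print rows (tool axes, units) towards tgt (TCP), tool y axis at world angle yaw_to (mod pi)"""
    from rig import robot
    o=robot.get_obs(); p=o["position"].copy(); M=R.from_quat(o["tool_rot"])
    y=M.as_matrix()[:,1]; a=np.arctan2(y[1],y[0])
    d=0 if yaw_to is None else (yaw_to-a+np.pi/2)%np.pi-np.pi/2
    tgt=np.array(tgt,float); print("at",p.round(4),"yaw y",np.degrees(a).round(1),"turn",np.degrees(d).round(1),"f",o["ft_force"].round(1),"t",o["time"])
    k=0
    while True:
        # tool straight-down yaw; tool z turn = -world yaw
        e=M.inv().apply(tgt-p)/.04; w=np.degrees(d)/5
        m=max(np.abs(e).max()/smax,abs(w)/.95,np.linalg.norm(e)/1.4)
        if m<.02 or k>40: break
        nr=max(1,int(np.ceil(m-1e-6))); s=e/nr; wz=-w/nr
        s=s.round(2); wz=round(wz,2); print("0 0 %g %g %g %g"%(wz,*s))
        p=p+M.apply(s*.04); M=M*R.from_rotvec([0,0,np.radians(5*wz)]); d-=np.radians(-5*wz); k+=1
E
python3 - <<'E'
from h import *
print('hinge z.203',atz("scene",sc(240,243),.203))
print('grip z.300',atz("scene",sc(218,62),.300),atz("side",si(573,185),.3))
for n,uv,z in (("dishes",(285,290),.06),("rack",(372,300),.1),("spare",(286,197),.04),("gel",(258,165),.06),("tray",(301,185),.03),("beaker",(392,228),.05)): print(n,atz("side",uv,z).round(3))
plan([.4774,.0643,.20],.0807)
E
```

```text
hinge z.203 [0.70474763 0.0380606  0.203     ]
grip z.300 [ 0.67133821 -0.07178004  0.3       ] [ 0.67617181 -0.08209225  0.3       ]
dishes [ 0.442 -0.226  0.06 ]
rack [ 0.65  -0.328  0.1  ]
spare [0.495 0.176 0.04 ]
gel [0.419 0.342 0.06 ]
tray [0.555 0.242 0.03 ]
beaker [ 0.794 -0.037  0.05 ]
at [0.2328 0.58   0.2226] yaw y 68.1 turn -63.5 f [ 1.4 -0.5  0.5] t 1.0
0 0 0.91 -0.75 -0.69 0.04
0 0 0.91 -0.8 -0.63 0.04
0 0 0.91 -0.85 -0.57 0.04
0 0 0.91 -0.89 -0.5 0.04
0 0 0.82 -0.84 -0.38 0.04
0 0 0.82 -0.87 -0.32 0.04
0 0 0.82 -0.89 -0.26 0.04
0 0 0.73 -0.8 -0.18 0.03
0 0 0.73 -0.81 -0.12 0.03
0 0 0.73 -0.82 -0.07 0.03
0 0 0.74 -0.82 -0.02 0.03
0 0 0.73 -0.83 0.03 0.03
0 0 0.74 -0.82 0.09 0.03
0 0 0.73 -0.81 0.14 0.03
0 0 0.74 -0.8 0.19 0.04
0 0 0.73 -0.79 0.25 0.03
```

```bash
python3 -m crank '0 0 0.91 -0.75 -0.7 0.04 1; 0 0 0.91 -0.8 -0.63 0.04 1; 0 0 0.91 -0.85 -0.57 0.04 1; 0 0 0.91 -0.9 -0.5 0.04 1; 0 0 0.9 -0.9 -0.4 0.04 1' 20
python3 -m crank '0 0 0.8 -0.87 -0.32 0.04 1; 0 0 0.8 -0.9 -0.26 0.04 1; 0 0 0.75 -0.8 -0.18 0.03 1; 0 0 0.75 -0.8 -0.12 0.03 1; 0 0 0.75 -0.8 -0.07 0.03 1'
python3 -c "
from h import *
plan([.4774,.0643,.20],.0807)"
```

```text
time: 1.62
position: [0.3213, 0.3944, 0.2147]
tool_rot: [0.383, 0.924, 0.002, 0.001]
ft_force: [0.5, 0.4, 0.9]
grip_width: 0.0448
time: 2.25
position: [0.3956, 0.2326, 0.2085]
tool_rot: [0.537, 0.844, 0.004, 0.002]
ft_force: [0.6, 0.1, 0.2]
grip_width: 0.0017
at [0.3956 0.2326 0.2085] yaw y 25.1 turn -20.5 f [0.6 0.1 0.2] t 2.25
0 0 0.68 -0.78 0.01 0.03
0 0 0.68 -0.78 0.06 0.04
0 0 0.68 -0.77 0.1 0.03
0 0 0.68 -0.77 0.15 0.04
0 0 0.69 -0.75 0.19 0.03
0 0 0.68 -0.74 0.24 0.04
```

```bash
python3 -m crank '0 0 0.7 -0.8 0.01 0.03 1; 0 0 0.7 -0.8 0.06 0.03 1; 0 0 0.7 -0.8 0.1 0.03 1; 0 0 0.7 -0.8 0.15 0.03 1; 0 0 0.7 -0.8 0.2 0.03 1'
python3 - <<'E'
from h import *
from rig import viewer
import cv2
plan([.4774,.0643,.20],.0807)
for n in ("wrist","side","scene"):
    p=viewer.camera(n); cv2.imwrite(f"pics/{n}1.png",p["img"][:,:,::-1]); 
    if n=="wrist":
        print(p["xyz"],p["attitude"],p["camera_matrix"])
        C["wrist"]=(p["xyz"],p["attitude"],p["camera_matrix"][0,0],*p["camera_matrix"][:2,2])
        d=np.load("dial.npy")
        import json; json.dump([list(map(float,p["xyz"])),list(map(float,p["attitude"])),*[float(v) for v in C["wrist"][2:]]],open("wrist1.json","w"))
        for k,z in ((-1,.12),(-1,.131),(1,.12),(1,.131),(2,.08),(3,.08),(-2,.08)):
            a=d[2]+k*np.pi/3; print(k,z,proj("wrist",[[d[0]+.092*np.cos(a),d[1]+.092*np.sin(a),z]]).round())
E
```

```text
time: 2.88
position: [0.4676, 0.0811, 0.2034]
tool_rot: [0.663, 0.749, 0.006, 0.002]
ft_force: [0.5, 0.4, 1.3]
grip_width: 0.0004
at [0.4676 0.0811 0.2034] yaw y 7.0 turn -2.3 f [0.5 0.4 1.3] t 2.875
0 0 0.47 -0.45 0.19 0.08
[0.45598012 0.16009746 0.36467377] [0.98725304 0.05925143 0.01452121 0.14700286] [[333.44086558   0.         320.71743048]
 [  0.         333.44086558 201.64635625]
 [  0.           0.           1.        ]]
-1 0.12 [[467. 365.]]
-1 0.131 [[472. 375.]]
1 0.12 [[502. 197.]]
1 0.131 [[509. 201.]]
2 0.08 [[374. 180.]]
3 0.08 [[318. 261.]]
-2 0.08 [[360. 333.]]
```

View pics/wrist1.png

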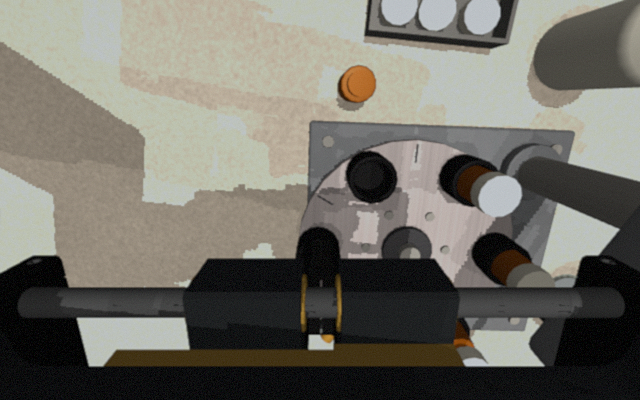

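```bash
python3 - <<'E'
import cv2
a=cv2.imread("pics/side1.png")[175:260,260:380]; cv2.imwrite("pics/side1c.png",cv2.resize(a,None,fx=6,fy=6,interpolation=cv2.INTER_CUBIC))
E
```

```text
(no output)
```

View pics/side1c.png

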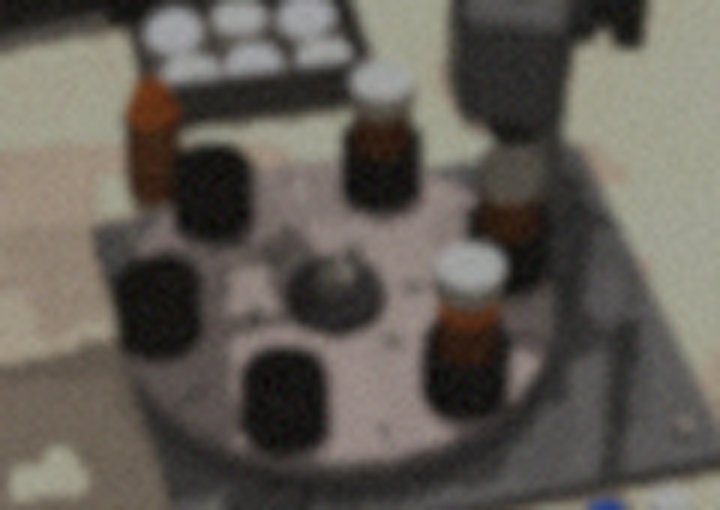

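Candidates: side px (338,229) on the robot's right shows a narrow neck under its cap, top at 131 mm, so it is the proud one. (324,195) has its cap home (120 mm in side and wrist), (345,208) is under the ram, (414,262) is the green look-alike and (286,197) is the spare on the bench. The dial must turn counter-clockwise, so nest_front is pushed towards −y.

```bash
python3 -m crank '0 0 0.47 -0.45 0.2 0.1 1; 0 0 0 0 0 0.9 1; 0 0 0 0 0 0.9 1; 0 0 0 0 0 0.9 1;0 0 0 0 0 0.4 1'
python3 - <<'E'
from h import *
from rig import viewer
import cv2
plan([.4774,.0643,.062],.0807)
p=viewer.camera("side"); cv2.imwrite("pics/side2.png",cv2.resize(p["img"][160:280,240:400,::-1],None,fx=5,fy=5,interpolation=2))
E
```

```text
time: 3.65
position: [0.4841, 0.0644, 0.0733]
tool_rot: [0.679, 0.735, 0.008, 0.006]
ft_force: [0.4, -0.0, -0.8]
grip_width: 0.0006
at [0.4841 0.0644 0.0733] yaw y 4.5 turn 0.1 f [ 0.4 -0.  -0.8] t 3.65
0 0 -0.02 0.01 -0.17 0.28
```

View pics/side2.png

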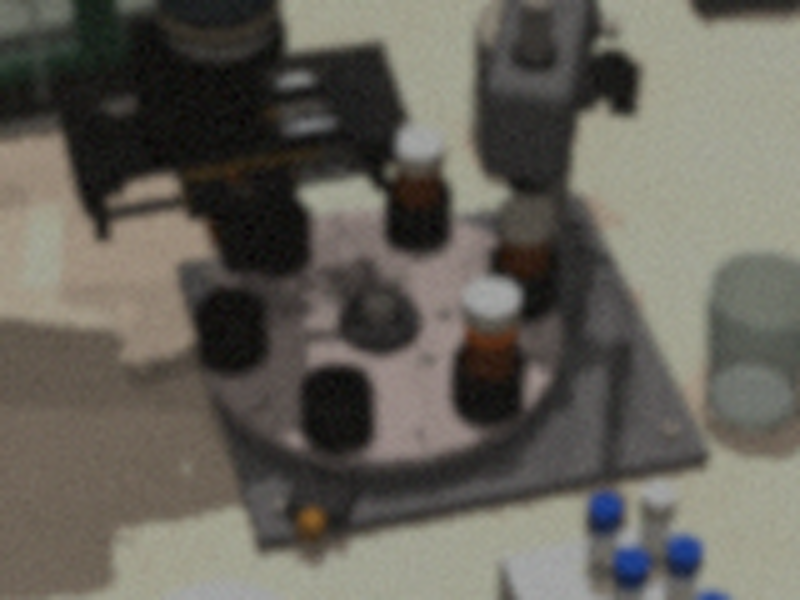

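The closed fingers stand between nest_left and nest_front, close to the left cup, and the body is near vial_done's cap (418,140). I'll shift back 8 mm and lower a little more.

```bash
python3 -m crank '0 0 0 0 -0.2 0.05 1; 0 0 0 0 0 0.25 1; 0 0 0 0 0 0 1'
python3 -c "
from h import *
plan([.485,-.0294,.062],.0807)"
```

```text
time: 4.08
position: [0.476, 0.0639, 0.06]
tool_rot: [0.678, 0.735, 0.008, 0.006]
ft_force: [-0.3, 0.6, -0.9]
grip_width: 0.0002
at [0.476  0.0639 0.06  ] yaw y 4.6 turn 0.1 f [-0.3  0.6 -0.9] t 4.075
0 0 -0 -0.78 0.01 -0.02
0 0 -0.01 -0.78 0.01 -0.02
0 0 -0 -0.78 0.02 -0.01
```

```bash
python3 -m crank '0 0 0 -0.25 0 0 1; 0 0 0 -0.25 0 0 1; 0 0 0 -0.25 0 0 1; 0 0 0 -0.25 0 0 1'
python3 -m crank '0 0 0 -0.25 0 0 1; 0 0 0 -0.25 0 0 1'
python3 - <<'E'
from h import *
from rig import viewer
import cv2
plan([.485,-.0294,.062],.0807)
p=viewer.camera("side"); cv2.imwrite("pics/side3.png",cv2.resize(p["img"][160:280,240:400,::-1],None,fx=5,fy=5,interpolation=2))
E
```

```text
time: 4.58
position: [0.4769, 0.0249, 0.0607]
tool_rot: [0.68, 0.734, 0.009, 0.002]
ft_force: [0.8, 4.9, -2.8]
grip_width: 0.0006
time: 4.82
position: [0.4806, 0.0042, 0.0612]
tool_rot: [0.68, 0.733, 0.011, 0.004]
ft_force: [0.6, 2.8, 0.1]
grip_width: 0.0002
at [0.4806 0.0042 0.0612] yaw y 4.2 turn 0.4 f [0.6 2.8 0.1] t 4.825
0 0 -0.08 -0.85 0.05 -0.03
```

View pics/side3.png

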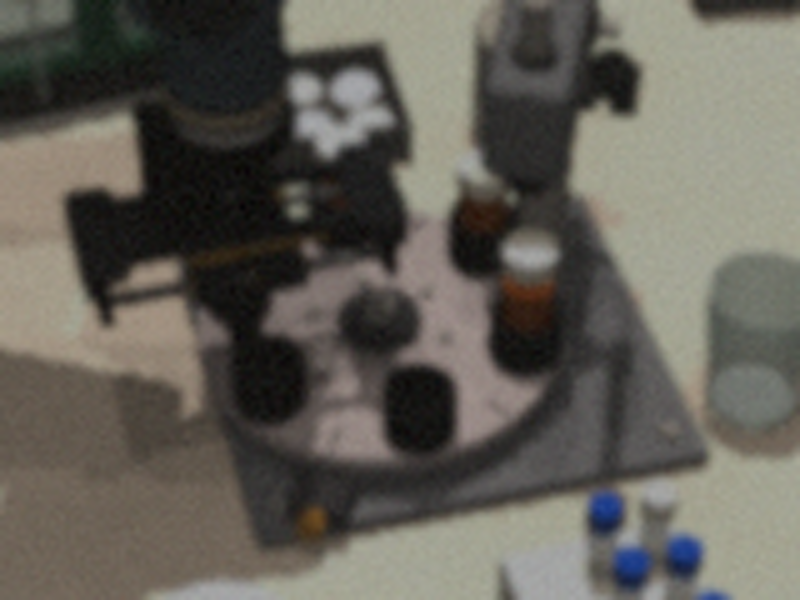

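The dial is about 25–30° round in the right direction, with the proud vial at (530,290) heading for the ram. I'll continue in small steps.

```bash
python3 -m crank '0 0 0 -0.2 0 0 1; 0 0 0 -0.2 0 0 1; 0 0 0 -0.2 0 0 1; 0 0 0 -0.2 0 0 1; 0 0 0 0 0 0 1'
python3 - <<'E'
from h import *
from rig import viewer
import cv2
plan([.485,-.0294,.062],.0807)
p=viewer.camera("side"); cv2.imwrite("pics/side4.png",cv2.resize(p["img"][160:280,240:400,::-1],None,fx=5,fy=5,interpolation=2))
E
```

```text
time: 5.5
position: [0.4835, -0.0326, 0.0615]
tool_rot: [0.681, 0.732, 0.011, 0.005]
ft_force: [-0.3, -0.3, -0.4]
grip_width: 0.0005
at [ 0.4835 -0.0326  0.0615] yaw y 4.2 turn 0.5 f [-0.3 -0.3 -0.4] t 5.5
0 0 -0.09 0.08 0.04 -0.01
```

View pics/side4.png

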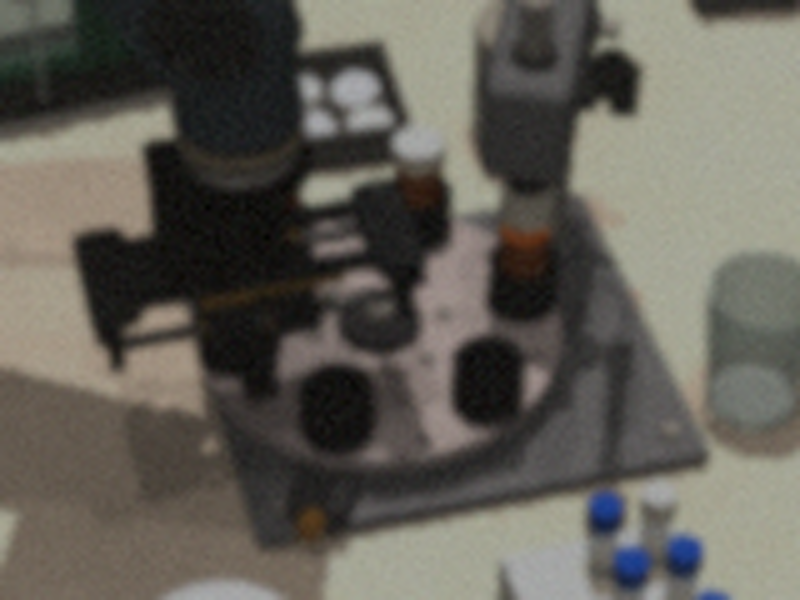

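```bash
python3 -m crank '0 0 0 0 0 -0.9 1; 0 0 0 0 0 -0.9 1; 0 0 0 0 0 -0.9 1; 0 0 0 0 0 -0.9 1; 0 0 0 0 0 -0.9 1'
python3 -m crank '0 0 0 0 0 -0.9 1; 0 0 0 0 0 -0.9 1; 0 0 0 0 0 -0.9 1; 0 0 0 -0.5 0 -0.9 1; 0 0 0 -0.5 0 -0.5 1'
python3 - <<'E'
from h import *
from rig import viewer,spotter
import cv2
plan([.60,-.18,.4],.0807)
for n in ("scene","side"):
    p=viewer.camera(n); cv2.imwrite(f"pics/{n}5.png",p["img"][:,:,::-1])
    for k in ("lever_grip","press_lever","lever_hinge"):
        for d in spotter.boxes_of(k,p): print(n,k,round(d["score"],2),(R.from_quat(p["attitude"]).apply(d["at"])+p["xyz"]).round(3))
a=cv2.imread("pics/scene5.png")[150:250,260:340]; cv2.imwrite("pics/scene5c.png",cv2.resize(a,None,fx=6,fy=6,interpolation=2))
a=cv2.imread("pics/side5.png")[140:240,300:400]; cv2.imwrite("pics/side5c.png",cv2.resize(a,None,fx=6,fy=6,interpolation=2))
E
```

```text
time: 6.18
position: [0.4763, -0.032, 0.2431]
tool_rot: [0.68, 0.733, 0.008, -0.001]
ft_force: [-0.3, 0.2, 0.9]
grip_width: 0.0003
time: 6.8
position: [0.4751, -0.0714, 0.4128]
tool_rot: [0.678, 0.735, 0.008, -0.001]
ft_force: [-0.1, 0.1, -0.2]
grip_width: 0.0004
at [ 0.4751 -0.0714  0.4128] yaw y 4.6 turn 0.0 f [-0.1  0.1 -0.2] t 6.8
0 0 -0 -0.74 0.72 0.08
0 0 -0 -0.74 0.72 0.08
0 0 -0 -0.74 0.73 0.08
0 0 -0.01 -0.74 0.72 0.08
scene lever_grip 0.56 [ 0.686 -0.039  0.278]
scene press_lever 0.57 [ 0.673 -0.254  0.063]
scene press_lever 0.56 [ 0.688 -0.039  0.281]
scene lever_hinge 0.59 [ 0.684 -0.042  0.28 ]
side lever_grip 0.58 [0.564 0.004 0.038]
side lever_grip 0.53 [ 0.676 -0.097  0.315]
side press_lever 0.47 [ 0.67  -0.093  0.314]
```

View pics/scene5c.png

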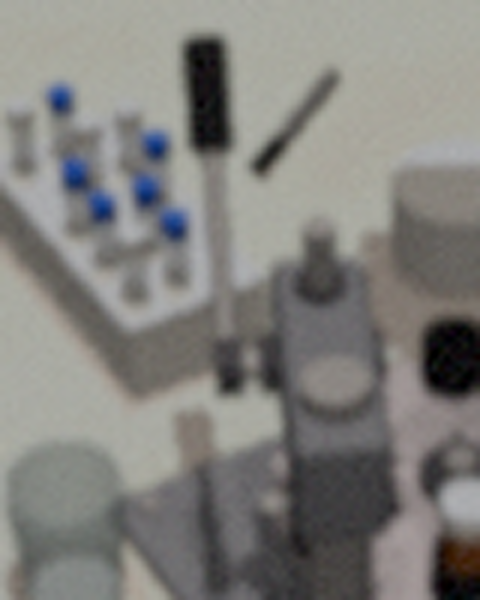

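View pics/side5c.png

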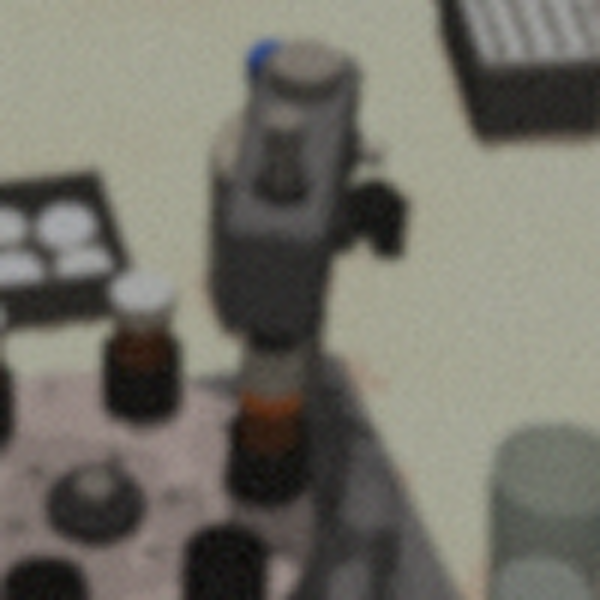

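```bash
python3 - <<'E'
from h import *
def c5(u,v): return (260+(u+.5)/6-.5,150+(v+.5)/6-.5)
def s5(u,v): return (300+(u+.5)/6-.5,140+(v+.5)/6-.5)
g=tri(c5(207,95),s5(385,218)); print(g)
h=atz("scene",c5(230,367),.203); print("h",h, "tip", atz("scene",c5(204,40),.3206),"gripbase",atz("scene",c5(211,150),.279))
for P in ([*h],[.665,.038,.203],[.674,-.077,.3]): 
    a=proj("side",[P])[0]; b=proj("scene",[P])[0]; print(P,"side crop",(a-[300,140])*6,"scene",(b-[260,150])*6)
# fit: hinge unknown, direction unknown: use scene axis line pixels + side grip pixel
from scipy.optimize import least_squares
def f(p):
    x,y,a=p; d=np.array([np.cos(a),np.sin(a)])
    P=lambda r:[x+d[0]*r*np.cos(.7),y+d[1]*r*np.cos(.7),.203+r*np.sin(.7)]
    pr=np.vstack([proj("scene",[P(0),P(.15),P(.182),P(.118)]),proj("side",[P(.15)])])
    ob=np.array([c5(230,367),c5(207,95),c5(204,40),c5(211,150),s5(385,218)])
    return (pr-ob).ravel()
r=least_squares(f,[.69,.04,-1.6]); print(r.x,r.fun.round(1)); x,y,a=r.x
print("grip",x+.1147*np.cos(a),y+.1147*np.sin(a))
np.save("lever.npy",r.x)
plan([.62,-.20,.40],.0807)
E
```

```text
(array([ 0.67503717, -0.07667186,  0.29784063]), np.float64(0.007822782252683853))
h [0.71071578 0.03506637 0.203     ] tip [ 0.66393984 -0.09394381  0.3206    ] gripbase [ 0.67999809 -0.05223276  0.279     ]
[np.float64(0.7107157762828729), np.float64(0.03506636587019574), np.float64(0.20299999999999996)] side crop [376.95798259 222.30361935] scene [227.5 364.5]
[0.665, 0.038, 0.203] side crop [284.57988436 228.38945489] scene [307.27780612 342.58225892]
[0.674, -0.077, 0.3] side crop [371.85378263 210.99594943] scene [198.68231196  89.29511943]
[ 0.71061755  0.03358455 -1.89522426] [-0.2 -0.3 -0.8 -0.1 -1.2 -0.4 -0.5  0.2 -1.9 -1.1]
grip 0.6740550153700887 -0.07513192708941913
at [ 0.4742 -0.0704  0.4095] yaw y 4.5 turn 0.1 f [ 0.5 -0.7  0.4] t 7.2
0 0 -0 -0.88 0.84 0.05
0 0 -0.01 -0.88 0.84 0.05
0 0 -0 -0.88 0.85 0.05
0 0 -0.01 -0.88 0.84 0.05
```

```bash
python3 -c "
from h import *
plan([.6787,-.0612,.365],-.3244)"
```

```text
at [ 0.4742 -0.0704  0.4095] yaw y 4.5 turn -23.1 f [ 0.5 -0.7  0.4] t 7.2
0 0 0.77 -0.03 0.85 0.19
0 0 0.77 0.02 0.85 0.19
0 0 0.77 0.08 0.85 0.19
0 0 0.77 0.14 0.84 0.19
0 0 0.77 0.2 0.83 0.19
0 0 0.78 0.25 0.81 0.19
```

```bash
python3 -m crank '0 0 0.77 -0.03 0.85 0.1 1; 0 0 0.77 0.02 0.85 0.1 1; 0 0 0.77 0.08 0.85 0.1 1; 0 0 0.77 0.14 0.85 0.1 1; 0 0 0.77 0.2 0.85 0.1 1'
python3 -m crank '0 0 0.8 0.2 0.8 0.2 1; 0 0 0 0 0 0 1'
python3 - <<'E'
from h import *
from rig import viewer
import cv2
plan([.6787,-.0612,.365],-.3244)
p=viewer.camera("wrist"); cv2.imwrite("pics/wrist6.png",p["img"][:,:,::-1])
C["wrist"]=(p["xyz"],p["attitude"],p["camera_matrix"][0,0],*p["camera_matrix"][:2,2])
print(proj("wrist",[[.674,-.075,.3],[.7106,.0336,.203],[.6787,-.0612,.36]]).round())
d=np.load("dial.npy")
for k in (0,1,2):
    a=d[2]+k*np.pi/3; print(proj("wrist",[[d[0]+.092*np.cos(a),d[1]+.092*np.sin(a),.12]]).round())
E
```

```text
time: 7.82
position: [0.647, -0.0598, 0.3854]
tool_rot: [0.794, 0.607, 0.004, -0.008]
ft_force: [-0.0, -0.5, 0.7]
grip_width: 0.0005
time: 8.07
position: [0.6819, -0.0585, 0.3726]
tool_rot: [0.815, 0.579, 0.002, -0.011]
ft_force: [-0.2, -0.0, -0.1]
grip_width: 0.0002
at [ 0.6819 -0.0585  0.3726] yaw y -19.2 turn 0.6 f [-0.2 -0.  -0.1] t 8.075
0 0 -0.12 -0.09 -0.05 0.19
[[319. 236.]
 [320.  84.]
 [317. 253.]]
[[280. 105.]]
[[214.  57.]]
[[147.  90.]]
```

View pics/wrist6.png

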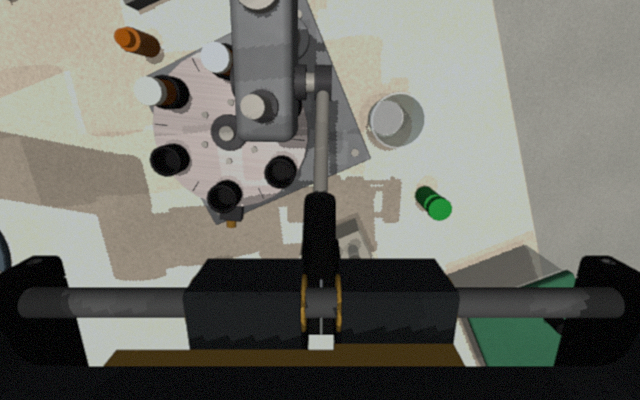

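The lever runs straight up the picture at column 319–321, as predicted, hinge at (320,80). The caps of vial_done (150,92) and vial_ram (217,57) are within 3 px of the indexed positions. Now I push the lever down.

```bash
python3 -m crank '0 0 -0.1 -0.05 -0.05 0.9 1; 0 0 0 -0.05 0 0.4 1; 0 0 0 0 0 0.3 1; 0 0 0 0 0 0.3 1'
python3 -m crank '0 0 0 -0.1 0 0.4 1; 0 0 0 -0.15 0 0.4 1'
python3 - <<'E'
from h import *
from rig import viewer
import cv2
plan([.661,-.113,.183],-.3244)
p=viewer.camera("side"); a=p["img"][110:240,280:420,::-1]; cv2.imwrite("pics/side7.png",cv2.resize(a,None,fx=4,fy=4,interpolation=2))
E
```

```text
time: 8.62
position: [0.6764, -0.0595, 0.2995]
tool_rot: [0.812, 0.584, 0.004, -0.008]
ft_force: [0.3, -0.4, 2.9]
grip_width: 0.0006
time: 8.88
position: [0.6742, -0.0691, 0.2682]
tool_rot: [0.812, 0.584, 0.006, -0.006]
ft_force: [-0.8, -0.5, 2.9]
grip_width: -0.0
at [ 0.6742 -0.0691  0.2682] yaw y -18.5 turn -0.1 f [-0.8 -0.5  2.9] t 8.875
0 0 0 -0.39 0.01 0.7
0 0 0.01 -0.39 0.02 0.71
0 0 0 -0.4 0.01 0.7
```

View pics/side7.png

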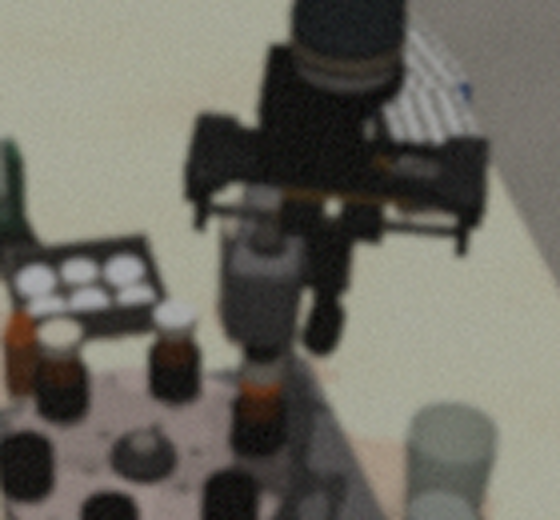

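The finger sits on the grip (322,325) with 2.9 N. I'll continue along the arc.

```bash
python3 -m crank '0 0 0 -0.22 0 0.4 1; 0 0 0 -0.22 0 0.4 1; 0 0 0 -0.2 0 0.4 1'
python3 -m crank '0 0 0 -0.15 0 0.4 1; 0 0 0 -0.1 0 0.3 1'
python3 -c "
from h import *
plan([.661,-.113,.183],-.3244)"
```

```text
time: 9.3
position: [0.6666, -0.0902, 0.2171]
tool_rot: [0.812, 0.584, 0.009, -0.009]
ft_force: [2.0, 4.9, 5.9]
grip_width: 0.0003
time: 9.55
position: [0.6651, -0.0975, 0.1896]
tool_rot: [0.812, 0.583, 0.012, -0.009]
ft_force: [0.4, 2.2, 8.2]
grip_width: -0.0001
at [ 0.6651 -0.0975  0.1896] yaw y -18.6 turn 0.0 f [0.4 2.2 8.2] t 9.55
0 0 -0.01 -0.4 0.03 0.15
```

```bash
python3 -m crank '0 0 0 -0.05 0 0.15 1; 0 0 0 0 0 0.15 1'
python3 -m crank '0 0 0 0 0 0.2 1; 0 0 0 0 0 0.2 1'
```

```text
time: 9.8
position: [0.6653, -0.0983, 0.1803]
tool_rot: [0.812, 0.583, 0.014, -0.009]
ft_force: [-4.3, 3.9, 21.7]
grip_width: 0.0007
time: 10.05
position: [0.6657, -0.0975, 0.1755]
tool_rot: [0.812, 0.583, 0.016, -0.008]
ft_force: [-10.5, 3.6, 36.1]
grip_width: 0.0004
```

The force climbed from 8 to 36 N, which is the firm stop. I'll check the cap and then let the lever up.

```bash
python3 - <<'E'
from rig import viewer,robot
import cv2
p=viewer.camera("side"); a=p["img"][160:240,310:410,::-1]; cv2.imwrite("pics/side8.png",cv2.resize(a,None,fx=7,fy=7,interpolation=2)); print(robot.get_obs()["ft_force"])
E
```

```text
[-10.76337409   3.37595637  33.96647676]
```

View pics/side8.png

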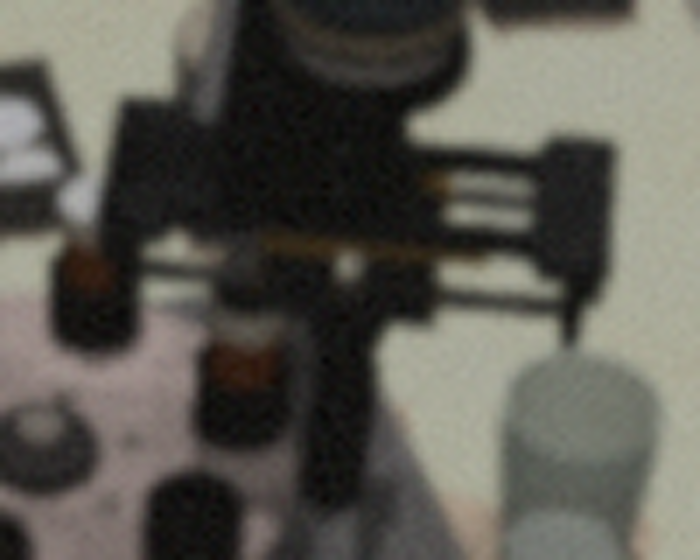

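The cap now sits low with no neck showing (245,330). I'll raise back along the arc.

```bash
python3 -m crank '0 0 0 0 0 -0.4 1; 0 0 0 0.1 0 -0.4 1; 0 0 0 0.2 0 -0.4 1; 0 0 0 0.2 0 -0.4 1; 0 0 0 0.2 0 -0.4 1'
python3 -m crank '0 0 0 0.2 0 -0.5 1; 0 0 0 0.1 0 -0.5 1; 0 0 0 0 0 -0.5 1; 0 0 0 0 0 -0.8 1; 0 0 0 0 0 -0.8 1'
python3 -m crank '0 0 0 -0.5 0 -0.9 1; 0 0 0 -0.8 -0.8 -0.3 1; 0 0 0 -0.8 -0.8 0 1; 0 0 0 -0.8 -0.8 0 1; 0 0 0 -0.5 -0.8 0 1'
python3 -m crank '0 0 0 0 -0.8 0 1; 0 0 0 0 -0.8 0 1; 0 0 0 0 0 0 1; 0 0 0 0 0 0 1; 0 0 0 0 0 0 1'
python3 - <<'E'
from h import *
from rig import viewer
import cv2
for n in ("scene","side"):
    p=viewer.camera(n); cv2.imwrite(f"pics/{n}9.png",p["img"][:,:,::-1])
a=cv2.imread("pics/scene9.png")[150:250,260:360]; b=cv2.imread("pics/side9.png")[160:260,270:370]
A,B=[cv2.resize(i,(400,400),interpolation=2) for i in (a,b)]; cv2.imwrite("pics/both9.png",cv2.hconcat([A,B]))
d=np.load("dial.npy")
for k in (0,1,2):
    a=d[2]+k*np.pi/3
    for z in (.12,.131):
        P=[[d[0]+.092*np.cos(a),d[1]+.092*np.sin(a),z]]; print(k,z,((proj("scene",P)-[260,150])*4).round(),((proj("side",P)-[270,160])*4+[400,0]).round())
E
```

```text
time: 10.72
position: [0.6725, -0.0753, 0.2602]
tool_rot: [0.812, 0.583, 0.014, -0.007]
ft_force: [0.2, -1.3, 0.6]
grip_width: 0.0003
time: 11.35
position: [0.6742, -0.0594, 0.3846]
tool_rot: [0.811, 0.585, 0.013, -0.014]
ft_force: [0.0, 0.4, 1.0]
grip_width: 0.0005
time: 11.98
position: [0.5089, -0.147, 0.4303]
tool_rot: [0.808, 0.588, 0.014, -0.015]
ft_force: [-0.4, -0.0, 0.2]
grip_width: 0.0006
time: 12.6
position: [0.4454, -0.1245, 0.4305]
tool_rot: [0.808, 0.588, 0.015, -0.018]
ft_force: [-0.3, -0.1, 0.2]
grip_width: 0.0005
0 0.12 [[211. 295.]] [[698. 166.]]
0 0.131 [[211. 285.]] [[698. 155.]]
1 0.12 [[308. 332.]] [[611. 111.]]
1 0.131 [[308. 322.]] [[612. 100.]]
2 0.12 [[399. 292.]] [[496. 130.]]
2 0.131 [[400. 283.]] [[496. 119.]]
```

View pics/both9.png

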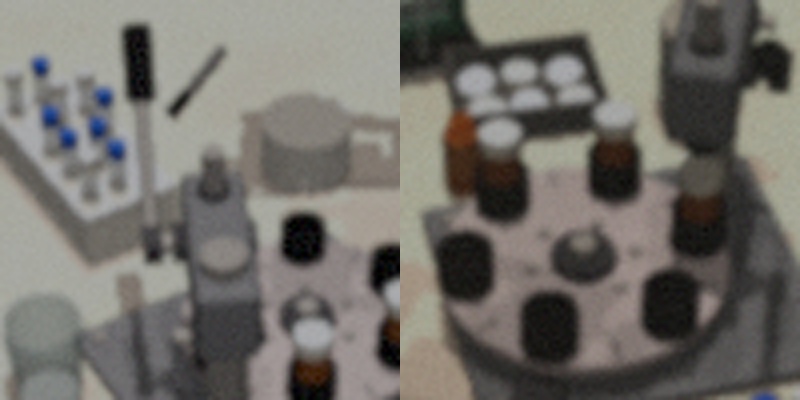

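View pics/side9.png

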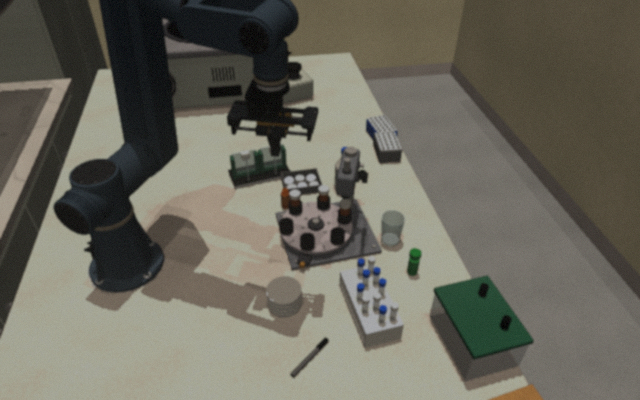

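The lever is back at its rest pose. The vial under the ram looks like the finished one did at the start, all three vials are upright, and the bystanders are where they were. I'm handing in.

```bash
python3 -c "
from rig import robot
print(robot.get_obs()['ft_force'],robot.hand_in())"
```

```text
the job is handed in; nothing more can be done
[-0.37095266 -0.03355418  0.27270933] None
```

The job is handed in, at about 12.7 s of the 53 s allowed; hand-in gave no verdict.

- **Which vial:** The proud cap was on the vial at the robot's right of the ram. A narrow neck showed under it, and its top measured about 131 mm.
- **Dial:** I pushed nest_front with the closed fingers so the dial turned one station counter-clockwise and sprang into its detent.
- **Press:** I pushed the lever down at its grip until the force rose from 8 to 36 N at the firm stop. Then I let it up and withdrew.

**Last checks:**
- The pictures show the cap home with no neck visible, though it sits partly hidden under the ram's head.
- The vials in view sat within a few pixels of the predicted one-station positions.
- All three vials are upright in their nests.
- The lever is at its starting place, and nothing in view round the press has moved.
- The wrist force is about zero, and the arm is clear.

**Disagreements and limits:**
- The two fixed cameras disagreed by 6–8 mm when triangulated. The wrist view settled the positions to about 3 mm.
- I inferred the dial angle and the cap travel from pictures and force only.

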